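# Pass the large setting ring through the go gauge

### The job

Check the diameter of the larger of the two dark setting rings that lie in front of the gauge: with the fingertips, push it flat along the bench through the narrow gap between the two steel posts of the gauge, and on until it rests against the end stop of the bay behind them. Slide it only, without lifting or tipping it, and leave the smaller ring, the steel block and the bolt where they are.

Things in the scene. Friction and masses are not known exactly. Their poses are not given: they have to be found in the camera images.
- gate: Fixed go gauge. Origin on the worktop midway between its two round steel posts (24 mm diameter, 30 mm high, centres at y = +51 and -51 mm: the gap is 78 mm). x = direction of the push, away from the robot; y left; z up. Behind the posts a bay on the bare worktop, open above: side rails 18 mm high, x = 6 to 117 mm, inner faces at y = +44 and -44 mm, outer at +64 and -64 mm, closed by the end stop.
- gate_stop (a point): Middle of the end stop's face, 9 mm above the worktop, 104 mm beyond the gauge's origin along its x. The large ring's centre is 36 mm in front of it when the ring rests against the stop.
- ring_big_center (a point): The large loose dark setting ring, lying flat on the worktop: 72 mm outside diameter, 18 mm high, bore about 29 mm, about 0.4 kg. The point is its centre, half-way up (9 mm above the worktop). At the start it lies in front of the gauge, left or right of the gap's line, and has to be pushed sideways into line before it can go through.
- ring_small_center (a point): The smaller loose dark setting ring, a bystander: 50 mm outside diameter, 13 mm high, flat on the worktop on the other side of the gap's line. The point is its centre, half-way up.
- steel_block: Small steel gauge block, a bystander: 9 mm thick (x), 35 mm long (y), 18 mm high, standing to the left of the gauge. Origin at the centre of its underside.
- bolt: Hex bolt, a bystander: 20 mm across its head, 41 mm high, standing on its head with the shank up, to the left of the gauge. Origin at the centre of its underside.
- ring_big: The same large ring; origin at the centre of its underside, z up.
There are look-alikes about, which are no part of the job. What is shaped like the ring_big but orange or turquoise is not meant.

How it is judged:
By the outcome, as a careful person would: the job done as asked, in the order asked, and still so for the second after the job is handed in, with the robot touching nothing.
It also fails if it takes over 53 s, if anything falls off the work surface, if the arm or the gripper's body presses on something with over 40 N, if the wrist force passes 120 N, or if a joint passes its speed limit or range.

### The arm

A 6-joint arm with a two-finger parallel gripper is mounted at the origin on a cart in front of the work surface, level with it; the furniture and walls round the work are solid. World frame = base frame: x ahead of the robot, y to its left, z up, the work surface at z = 0. Lengths are in m, angles in degrees, forces in N, time in s.
With the tool pointing down it reaches from about 0.4 to 0.825 m from the base axis. Payload 7 kg.
Tool frame: the origin (TCP) lies midway between the tips of the shut fingers; the grasp point (between the pads) lies 19 mm behind it; z points along the fingers, y is the direction in which the jaws open and shut (so a half turn about z gives the same grasp; the last joint's range is limited). The gripper opens to 88 mm and grips with 3 to 60 N. Pads are 19 mm wide; open, the fingers measure 130 mm over their backs; the gripper's body (78 mm by 193 mm) begins 47 mm behind the grasp point.
Start: joints at [-55.399, 20.546, 0.682, 0, -70.136, -16.507], TCP at [0.21, -0.642, 0.227] pointing down, gripper open.
Joint ranges: [-176.03, 176.03], [-82.01, 121.73], [-58.28, 71.71], [-173.87, 95.51], [-174.79, -0.11], [-173.66, 173.66]. Speed limits (degrees/s): [136.94, 136.94, 172.46, 180, 180, 180].

### API

Orientations are given as [roll, pitch, yaw] about the fixed x, y, z axes, in that order (R = Rz(yaw) Ry(pitch) Rx(roll)).
In Python, from plant import r gives the robot as it stands. The module is installed in compiled form; this text tells all that it offers.
- The arm moves only by the tool send_rows, never from a script. Its argument "motion" is a list of rows, each an object with "travel": the shift along the tool's x, y, z in m, a list of three; "spin": the turn about the tool's z in degrees. In form: [{"travel": [tx, ty, tz], "spin": spin}, ...]. A call has 1 to 5 rows; each row shifts and turns the pose as measured when the row begins, along the tool's axes as they then stand; what a row does not reach is not made up. A row lasts 1/12 s, in which the tool goes at most 41.7 mm and 7.16 degrees, less where a joint would pass 70% of its speed; a pose out of reach is approached as far as the arm can. A call is refused whole if a number of a shift passes 0.0417 or a number of a turn 7.16, either way. A call with a gripper value outside its range is refused whole. "gripper" is the gripper command: -1 is shut, 1 is fully open, values between are in proportion, set as the call begins (left out, the last holds). The fingers move at their own pace and stop on an object; "squeeze" is the grip in N (left out, the last holds). Time passes only in rows, so rows that do not move let the fingers close. It gives the time, the measured TCP pose, the force and the opening at its end, in the units of the state.
- r.get_state(): the state, without advancing time (a new reading comes with each control period).
- r.capture(name): name is "scene" or "top"; returns (picture, depth): 400x640x3 uint8, blue, green, red; 400x640 float32, m along the optical axis (not along the pixel's ray), 0 where there is no reading.
- r.get_calibration(name): a dict with "fov_y" (degrees; the focal length in pixels is half the picture's height over the tangent of half this angle, whatever the lens; pixels are square), "cx", "cy" (the principal point, pixels), "origin" and "orientation" of the camera in the world. Camera axes: x right, y down, z forward; pixel columns grow to the right and rows downward; lengths in m; the calibration is good to about 2 mm. A picture is of the moment at which its call begins. get_calibration takes no time and is no camera call.
- r.close_job(): hands the job in, once; it reports no verdict.
Trained networks look in the newest picture that a camera, given by its name, has taken for a name from the list of things; names that differ only in an ending like _2 or _b are one class to them, and where a whole thing is asked for, a point or a joint stands for the part that bears it (a point fixed in the world has none). Each returns a list of dicts, best first, with "conf" (0 to 1); they miss things now and then, are a little off and sometimes report something else, mostly with a low value. They report only what shows in the picture. A call takes as long as a camera call. They do not tell look-alikes from the thing itself.
- r.boxes_of(camera, target): "at" ([x, y, z] in m, in the coordinates of the camera as it stood for that picture, good to about 4 mm: the middle of the surface that is visible of it).
- r.pinpoint(camera, target): "at" ([x, y, z] in m, in the coordinates of the camera as it stood for that picture, good to about 4 mm: a listed point, or the origin of a listed thing).
The state is a dict: "time_s": time; "joints": joint angles; "qd": joint speeds; "joint_torque": joint torques, N m; "tcp_pos": TCP position; "eef_rot": TCP orientation; "contact_force": force on the tool from outside, world axes, zero at the start; "moment": the same for the moment, N m; "gripper_width": finger opening in m.
Only numpy, scipy, OpenCV 4.12 (cv2) and the standard library are available. Lean on these libraries where they do the work, as an engineer would, in place of code of your own. Each camera call takes 0.05 s, during which the arm holds its last target. There are 200 camera calls.

## Working session

There is one attempt and no reset: what is moved stays moved. The work goes in short steps, Python scripts to look and compute and a tool call to move; the robot and the scene stay as the last step left them, time stands still between calls to the robot, and variables do not carry over. Pictures are saved under pics/ and viewed, about 8 in all and at most 12, crops included, and the job is handed in when it is done.

Besides the shell and the picture viewer there is one more tool, called after "Emit:" as name(argument=value, ...) on one line, values as JSON. send_rows: Moves the arm, as the interface text tells. Its arguments: {"type":"object","properties":{"motion":{"type":"array"},"gripper":{"type":"number"},"squeeze":{"type":"number"}},"required":["motion"]}

```bash
mkdir -p pics
cat > h.py <<'E'
from plant import r
import numpy as np, cv2
from scipy.spatial.transform import Rotation as R
def cal(n):
    c=r.get_calibration(n); f=200/np.tan(np.radians(c['fov_y']/2))
    return c,f
def rot(c):
    o=np.array(c['orientation'],float)
    return o if o.shape==(3,3) else R.from_euler('xyz',o,degrees=True).as_matrix()
def cam2w(n,p):
    c,f=cal(n); return rot(c)@np.array(p)+np.array(c['origin'])
def px2w(n,u,v,z):
    c,f=cal(n); d=rot(c)@np.array([(u-c['cx'])/f,(v-c['cy'])/f,1]); o=np.array(c['origin'])
    return o+d*(z-o[2])/d[2]
def w2px(n,p):
    c,f=cal(n); q=rot(c).T@(np.array(p)-np.array(c['origin'])); return q[0]/q[2]*f+c['cx'],q[1]/q[2]*f+c['cy']
E
python3 - <<'E'
from h import *
print(r.get_state())
for n in('top','scene'):
    print(n,r.get_calibration(n)); im,d=r.capture(n); cv2.imwrite(f'pics/{n}0.png',im); np.save(f'{n}0.npy',d)
    for t in ['gate','gate_stop','ring_big_center','ring_small_center','steel_block','bolt']:
        for q in r.pinpoint(n,t)[:3]:
            w=cam2w(n,q['at']); print(t,round(q['conf'],2),w.round(4),np.round(w2px(n,w),0))
E
```

```text
{'time_s': 0.0, 'joints': array([-5.54016097e+01,  2.05907631e+01,  6.34100803e-01, -2.06316835e-02,
       -7.01353878e+01, -1.65041351e+01]), 'qd': array([ 0.00617625,  0.00128875,  0.08505673,  0.01687543, -0.06708304,
        0.05866437]), 'joint_torque': array([ 4.38422103e-04, -5.82718134e+01,  2.93053901e+01,  6.99716672e+00,
        6.68471883e-03, -1.82245576e-04]), 'tcp_pos': array([ 0.20943866, -0.6411741 ,  0.22563114]), 'eef_rot': array([ 1.79906232e+02, -7.55656270e-03, -1.61912765e+02]), 'contact_force': array([ 0.49609771, -0.07113213,  0.38318705]), 'moment': array([-0.03618227,  0.01843704,  0.00329233]), 'gripper_width': 0.08793301730228055}
top {'fov_y': 46.49131625042405, 'cx': 312.03412063196885, 'cy': 200.88442797884346, 'origin': array([0.43250466, 0.16738916, 1.31968821]), 'orientation': array([-174.38175007,   -0.7880902 ,  -91.15457405])}
gate 0.63 [ 0.5945  0.05   -0.0013] [346. 189.]
gate 0.23 [0.4539 0.0914 0.0121] [333. 238.]
gate_stop 0.72 [0.6967 0.0843 0.0114] [333. 153.]
ring_big_center 0.97 [ 0.4231 -0.1406  0.0067] [415. 248.]
ring_big_center 0.95
[... 191 characters left out ...]
24] [266. 226.]
bolt 0.43 [0.6229 0.2108 0.0068] [289. 180.]
scene {'fov_y': 54.63646171835289, 'cx': 318.8645142865544, 'cy': 197.11548917911534, 'origin': array([0.0032532 , 0.56427006, 0.6671125 ]), 'orientation': array([-132.4200481 ,    0.71357826, -126.1556451 ])}
gate 0.94 [0.5998 0.0533 0.001 ] [345. 183.]
gate_stop 0.74 [0.6935 0.0815 0.0079] [316. 168.]
ring_big_center 0.88 [ 0.4249 -0.1445  0.0072] [447. 186.]
ring_big_center 0.67 [0.5242 0.199  0.0105] [317. 221.]
ring_big_center 0.62 [0.6216 0.2904 0.0095] [263. 214.]
ring_small_center 0.63 [ 0.506  -0.0661  0.007 ] [403. 182.]
steel_block 0.45 [ 0.4958  0.2811 -0.002 ] [295. 248.]
bolt 0.64 [ 0.6227  0.2091 -0.0014] [291. 203.]
```

Run:
```python
import cv2
im=cv2.imread('pics/top0.png'); cv2.imwrite('pics/top0c.png',cv2.resize(im[100:300,210:470],None,fx=3,fy=3,interpolation=2))
```

```text
(no output)
```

View pics/top0c.png

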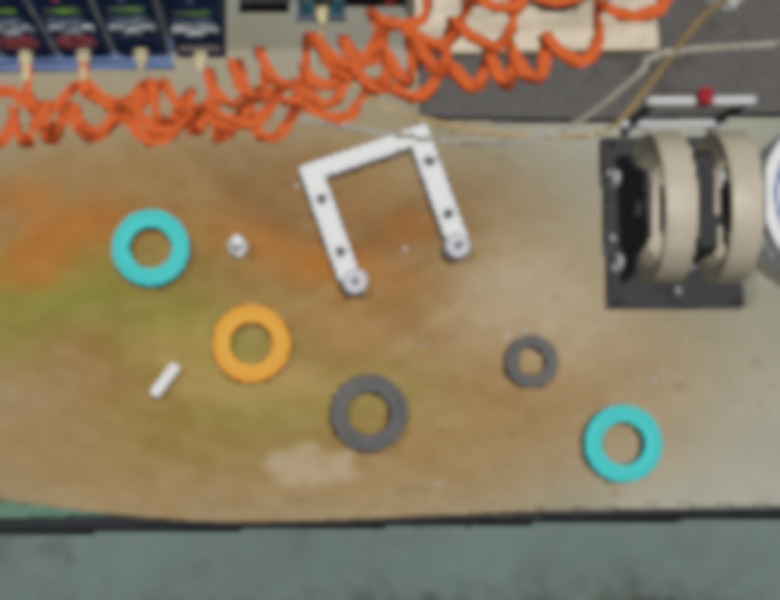

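View pics/scene0.png

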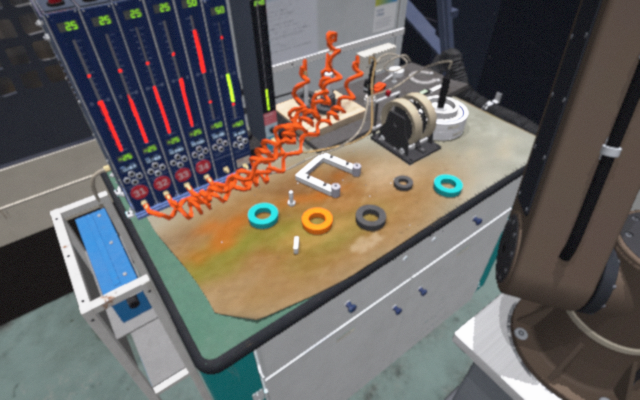

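The dark large ring is at top px (333,238). The look-alikes are turquoise at (260,183) and (417,248), and orange at (294,214). The small dark ring is at (387,221), and the gauge posts are at about (328,193) and (362,181). I choose the dark ring at (333,238); next I measure it in both views.

Run:
```python
from h import *
def blob(n,mask,near):
    k,l,s,c=cv2.connectedComponentsWithStats(mask.astype(np.uint8))
    i=min((i for i in range(1,k) if s[i,4]>60),key=lambda i:np.hypot(*(c[i]-near))); return l==i,c[i],s[i]
for n,pb,ps,pg in(('top',(333,238),(387,221),(346,165)),('scene',(371,216),(403,182),(330,175))):
    im=cv2.imread(f'pics/{n}0.png'); hsv=cv2.cvtColor(im,cv2.COLOR_BGR2HSV)
    dark=(hsv[...,2]<125)&(hsv[...,1]<70); white=(hsv[...,2]>165)&(hsv[...,1]<50)
    for p,h,nm in((pb,.018,'big'),(ps,.013,'small')):
        m,c,s=blob(n,dark,p); cs,_=cv2.findContours(m.astype(np.uint8),0,1)
        e=cv2.fitEllipse(max(cs,key=len)); print(n,nm,s,np.round(e[0],1),np.round(e[1],1),px2w(n,*e[0],h*(1 if n=='top' else .6))[:2].round(4))
    m,c,s=blob(n,white,pg); print(n,'gate',s)
    vis=im.copy(); vis[m]=(0,0,255); 
    # metric warp at z=.018 : 1 px=1 mm, x .35..0.75 up, y .3..-.2
    P=[(.75,.22),(.75,-.12),(.4,-.12),(.4,.22)]
    for z in(.018,.03):
        src=np.float32([w2px(n,(x,y,z)) for x,y in P]); dst=np.float32([[0,0],[680,0],[680,700],[0,700]])
        w=cv2.warpPerspective(im,cv2.getPerspectiveTransform(src,dst),(680,700),flags=2)
        cv2.imwrite(f'pics/w_{n}_{int(z*1000)}.png',w)
d=np.load('top0.npy')
for (a,b) in((410,145),(440,180),(455,180)): print('relay z',cam2w('top',[0,0,1])[2]*0+1.32-d[b-8:b+8,a-8:a+8].min())
a,b=cv2.imread('pics/w_top_30.png')[:560],cv2.imread('pics/w_scene_30.png')[:560]
cv2.imwrite('pics/wpair.png',np.hstack([a[100:,250:650],b[100:,250:650]]))
```

```text
top big [320 225  26  26 356] [332.4 237.3] [24.6 24.9] [0.4571 0.0921]
top small [378 212  18  17 176] [386.5 220.2] [16.3 16.9] [ 0.5022 -0.0615]
top gate [310 141  57  56 857]
scene big [356 205  30  26 506] [370.3 217.4] [24.4 29.4] [0.4572 0.0915]
scene small [394 176  19  14 176] [402.7 182.9] [13.1 18. ] [ 0.5034 -0.0629]
scene gate [295 152  67  40 784]
relay z 1.32
relay z 1.32
relay z 1.32
```

View pics/wpair.png

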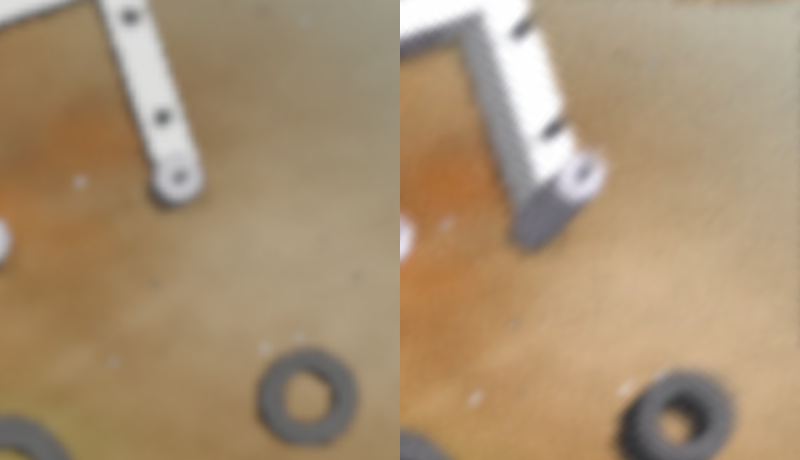

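The right post's top is at (178,178) in the left (top) view and (180,173) in the right (scene) view. That gives world (0.612, 0.0055), and the two views agree to 2 mm. Now the left post.

Run:
```python
import cv2,numpy as np
f=lambda s:cv2.imread(f'pics/w_{s}.png')[:520,60:460]
cv2.imwrite('pics/wpair2.png',np.hstack([f('top_30'),f('scene_30')]))
```

```text
(no output)
```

View pics/wpair2.png

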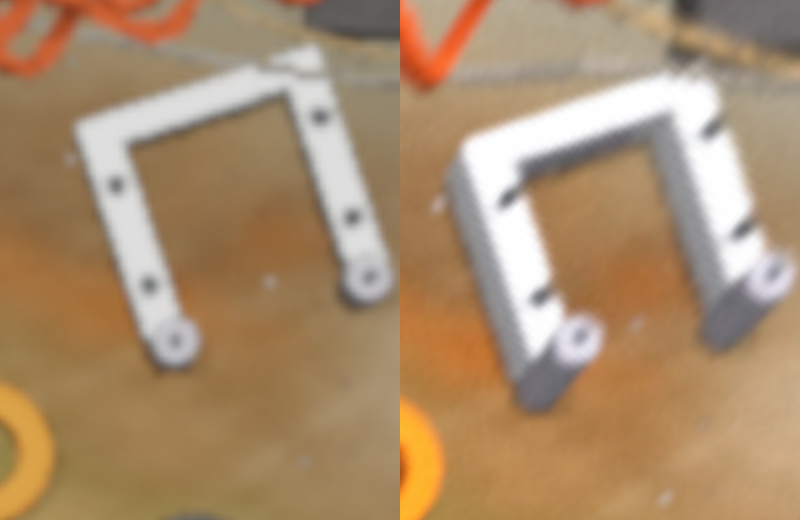

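Both views give a post spacing of 101–102 mm. That puts the gate at about (0.596, 0.0535), with its axis at 18.2°. The ring is at gate coordinates (-0.120, +0.080). The tool is already aligned with the gate: tool −x is gate x, and tool y is gate y. I transit now.

Emit:
send_rows(motion=[{"travel": [-0.029,0.029,0],"spin": 0},{"travel": [-0.029,0.029,0],"spin": 0},{"travel": [-0.029,0.029,0],"spin": 0},{"travel": [-0.029,0.029,0],"spin": 0},{"travel": [-0.029,0.029,0],"spin": 0}], gripper=-0.41)

```text
time_s: 1.12
tcp_pos: [0.301, -0.4592, 0.2231]
eef_rot: [179.9, -0.2, -162.5]
contact_force: [1.5, 0.5, 0.4]
gripper_width: 0.0602
```

Emit:
send_rows(motion=[{"travel": [-0.029,0.029,0],"spin": 0},{"travel": [-0.029,0.029,0],"spin": 0},{"travel": [-0.029,0.029,0],"spin": 0},{"travel": [-0.029,0.029,0],"spin": 0},{"travel": [-0.029,0.029,0],"spin": 0}])

```text
time_s: 1.53
tcp_pos: [0.3956, -0.2733, 0.2243]
eef_rot: [-180.0, 0.0, -162.6]
contact_force: [2.1, -0.5, 1.1]
gripper_width: 0.0286
```

```bash
cat >> h.py <<'E'
G=np.array([.5962,.0535]); A=np.radians(18.2); GX=np.array([np.cos(A),np.sin(A)]); GY=np.array([-GX[1],GX[0]])
def tog(p): d=np.array(p)[:2]-G; return np.array([d@GX,d@GY]).round(4)
def st():
    s=r.get_state(); print('t',round(s['time_s'],2),'tcp',s['tcp_pos'].round(4),'gate',tog(s['tcp_pos']),'rot',s['eef_rot'].round(2),'j',s['joints'].round(0),'F',s['contact_force'].round(1),'w',round(s['gripper_width'],4))
E
python3 -c "from h import *;st()"
```

```text
t 1.53 tcp [ 0.3956 -0.2733  0.2243] gate [-0.2926 -0.2478] rot [-1.7998e+02  2.0000e-02 -1.6257e+02] j [-11.   2. -23.   0. -65. -61.] F [ 2.1 -0.5  1.1] w 0.0286
```

Emit:
send_rows(motion=[{"travel": [-0.016,0.036,0],"spin": 0},{"travel": [-0.016,0.036,0],"spin": 0},{"travel": [-0.016,0.036,0],"spin": 0},{"travel": [-0.016,0.036,0],"spin": 0},{"travel": [-0.016,0.036,0],"spin": 0}])

```text
time_s: 1.95
tcp_pos: [0.4203, -0.0685, 0.2259]
eef_rot: [-179.9, 0.3, -162.6]
contact_force: [1.6, 0.3, -0.7]
gripper_width: 0.0255
```

Emit:
send_rows(motion=[{"travel": [-0.016,0.036,0],"spin": 0},{"travel": [-0.016,0.036,0],"spin": 0},{"travel": [-0.016,0.036,0],"spin": 0},{"travel": [-0.016,0.036,0],"spin": 0},{"travel": [-0.016,0.036,0],"spin": 0}])

```text
time_s: 2.37
tcp_pos: [0.441, 0.1379, 0.2294]
eef_rot: [-180.0, 0.7, -162.4]
contact_force: [2.4, 0.0, -0.0]
gripper_width: 0.026
```

Emit:
send_rows(motion=[{"travel": [-0.013,0.034,0],"spin": 0},{"travel": [0,0,0],"spin": -7},{"travel": [0,0,0],"spin": -7},{"travel": [0,0,0],"spin": -7},{"travel": [0,0,0],"spin": -7}])

```text
time_s: 2.78
tcp_pos: [0.4434, 0.186, 0.2304]
eef_rot: [-179.6, 0.8, -133.8]
contact_force: [-0.1, 0.0, 0.8]
gripper_width: 0.026
```

Emit:
send_rows(motion=[{"travel": [0,0,0],"spin": -7},{"travel": [0,0,0],"spin": -7},{"travel": [0,0,0],"spin": -7},{"travel": [0,0,0],"spin": -7},{"travel": [0,0,0],"spin": -7}])

```text
time_s: 3.2
tcp_pos: [0.4433, 0.1869, 0.2311]
eef_rot: [-179.1, 0.5, -98.0]
contact_force: [-0.7, -0.4, -0.2]
gripper_width: 0.026
```

Emit:
send_rows(motion=[{"travel": [0,0,0],"spin": -7},{"travel": [0,0,0],"spin": -7},{"travel": [0,0,0],"spin": -7},{"travel": [0,0,0],"spin": -6},{"travel": [0,0,0],"spin": 0}])

```text
time_s: 3.62
tcp_pos: [0.4433, 0.187, 0.2321]
eef_rot: [-178.9, 0.1, -69.9]
contact_force: [0.1, 0.3, 0.1]
gripper_width: 0.0259
```

```bash
python3 -c "from h import *;st()"
```

```text
t 3.62 tcp [0.4433 0.187  0.2321] gate [-0.1036  0.1746] rot [-1.7887e+02  1.3000e-01 -6.9870e+01] j [ 47.   1. -23.   0. -65. -27.] F [0.1 0.3 0.1] w 0.0259
```

Emit:
send_rows(motion=[{"travel": [0.026,0.016,0],"spin": 1.9},{"travel": [0,0,0.04],"spin": 0},{"travel": [0,0,0.04],"spin": 0},{"travel": [0,0,0.04],"spin": 0},{"travel": [0,0,0.04],"spin": 0}])

```text
time_s: 4.03
tcp_pos: [0.448, 0.1631, 0.0787]
eef_rot: [-177.5, 0.7, -72.8]
contact_force: [1.3, 1.3, -1.0]
gripper_width: 0.0258
```

Run:
```python
from h import *
st(); im,d=r.capture('scene'); cv2.imwrite('pics/s1.png',cv2.resize(im[130:270,250:480],None,fx=3,fy=3,interpolation=2))
```

```text
t 4.03 tcp [0.448  0.1631 0.0787] gate [-0.1065  0.1504] rot [-177.45    0.7   -72.78] j [ 44.   9. -37.   1. -41. -28.] F [ 1.3  1.3 -1. ] w 0.0258
```

View pics/s1.png

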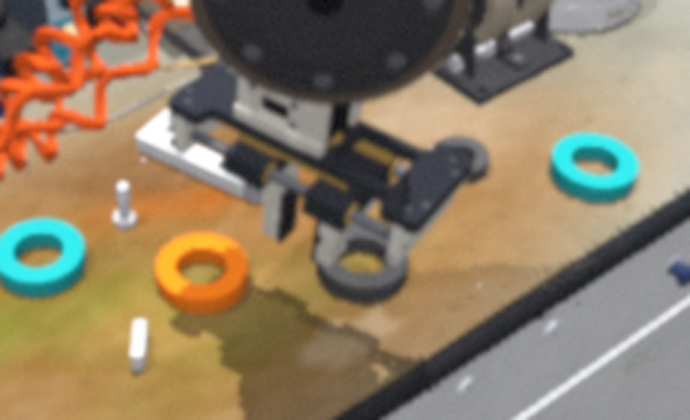

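Run:
```python
from h import *
s=r.get_state(); p=s['tcp_pos']; T=R.from_euler('xyz',s['eef_rot'],degrees=True).as_matrix()
for o in([0,0,0],[0,.0235,0],[0,-.0235,0],[0,.097,-.066],[0,-.097,-.066],[0.039,0,-.066],[-.039,0,-.066]):
    w=p+T@np.array(o); u,v=w2px('scene',w); print(o,tog(w),round((u-250)*3),round((v-130)*3))
```

```text
[0, 0, 0] [-0.1109  0.149 ] 308 254
[0, 0.0235, 0] [-0.1344  0.1495] 335 269
[0, -0.0235, 0] [-0.0874  0.1486] 281 240
[0, 0.097, -0.066] [-0.2101  0.1504] 441 249
[0, -0.097, -0.066] [-0.0162  0.1466] 202 131
[0.039, 0, -0.066] [-0.1139  0.1095] 346 158
[-0.039, 0, -0.066] [-0.1124  0.1875] 284 218
```

Emit:
send_rows(motion=[{"travel": [0,0.009,0.02],"spin": 0},{"travel": [0,0,0.02],"spin": -0.5},{"travel": [0,0,0.02],"spin": -0.5},{"travel": [0,0,0.005],"spin": 0},{"travel": [0,0,0],"spin": 0}])

```text
time_s: 4.5
tcp_pos: [0.437, 0.158, 0.0042]
eef_rot: [-178.4, 0.3, -72.7]
contact_force: [0.0, 0.2, -0.0]
gripper_width: 0.0261
```

```bash
python3 -c "from h import *;st()"
```

```text
t 4.5 tcp [0.437  0.158  0.0042] gate [-0.1186  0.149 ] rot [-178.38    0.28  -72.67] j [ 45.  16. -43.   1. -30. -28.] F [ 0.   0.2 -0. ] w 0.0261
```

Emit:
send_rows(motion=[{"travel": [0.01,0,-0.002],"spin": -0.8},{"travel": [0.01,0,0],"spin": 0},{"travel": [0.006,0,0],"spin": 0},{"travel": [0.006,0,0],"spin": 0},{"travel": [0.006,0,0],"spin": 0}])

```text
time_s: 4.92
tcp_pos: [0.4522, 0.123, 0.0117]
eef_rot: [-178.0, 0.4, -72.1]
contact_force: [-1.3, 1.2, -1.1]
gripper_width: 0.0257
```

Emit:
send_rows(motion=[{"travel": [0.008,0,0],"spin": 0},{"travel": [0.008,0,0],"spin": 0},{"travel": [0.008,0,0],"spin": 0},{"travel": [0.008,0,0],"spin": 0},{"travel": [0.008,0,0],"spin": 0}])

```text
time_s: 5.33
tcp_pos: [0.4664, 0.0817, 0.0128]
eef_rot: [-177.9, 0.5, -72.2]
contact_force: [-0.0, 2.0, -0.6]
gripper_width: 0.0258
```

Run:
```python
from h import *
st(); im,d=r.capture('top'); cv2.imwrite('pics/t2.png',cv2.resize(im[130:270,280:440],None,fx=4,fy=4,interpolation=2))
```

```text
t 5.33 tcp [0.4664 0.0817 0.0128] gate [-0.1145  0.0674] rot [-177.86    0.45  -72.17] j [ 34.  16. -41.   0. -31. -16.] F [-0.   2.  -0.6] w 0.0258
```

View pics/t2.png

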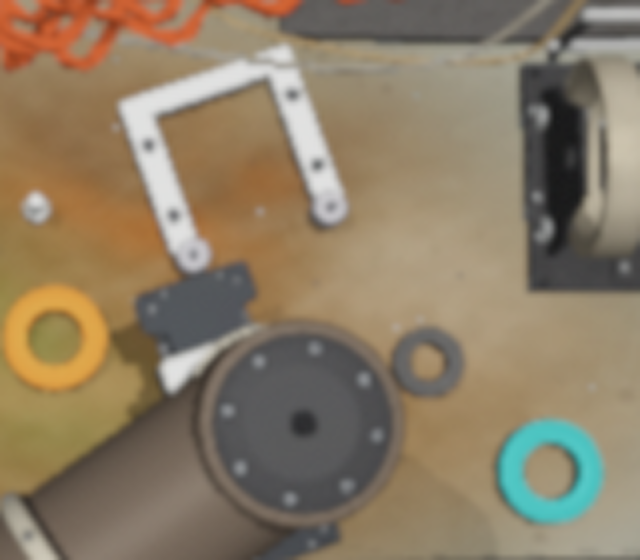

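The ring is hidden under the arm. The fingers rose to 12.8 mm, so I lower them slightly while I finish the sideways push.

Emit:
send_rows(motion=[{"travel": [0,0,0.005],"spin": 0},{"travel": [0.007,0,0.003],"spin": 0},{"travel": [0.007,0,0.001],"spin": 0},{"travel": [0.005,0,0.001],"spin": 0},{"travel": [0.004,0,0],"spin": 0}])

```text
time_s: 5.8
tcp_pos: [0.4763, 0.0587, 0.0022]
eef_rot: [-177.7, 0.5, -72.2]
contact_force: [-1.3, 3.4, 3.4]
gripper_width: 0.026
```

Run:
```python
from h import *
st(); im,d=r.capture('scene'); cv2.imwrite('pics/s3.png',cv2.resize(im[130:270,250:480],None,fx=3,fy=3,interpolation=2))
```

```text
t 5.8 tcp [0.4763 0.0587 0.0022] gate [-0.1123  0.0424] rot [-177.67    0.49  -72.18] j [ 31.  17. -41.   0. -30. -13.] F [-1.3  3.4  3.4] w 0.026
```

Emit:
send_rows(motion=[{"travel": [-0.008,0,-0.004],"spin": 0},{"travel": [-0.02,0,-0.005],"spin": 0},{"travel": [0,0,-0.04],"spin": 0},{"travel": [0,0,-0.04],"spin": 0},{"travel": [0,0,-0.02],"spin": 7}])

```text
time_s: 6.27
tcp_pos: [0.4581, 0.0806, 0.1092]
eef_rot: [-178.8, 0.3, -79.3]
contact_force: [0.9, -0.1, -0.3]
gripper_width: 0.0261
```

Emit:
send_rows(motion=[{"travel": [0,0,0],"spin": 7},{"travel": [0,0,0],"spin": 7},{"travel": [0,0,0],"spin": 7},{"travel": [0,0,0],"spin": 7},{"travel": [0,0,0],"spin": 7}])

```text
time_s: 6.68
tcp_pos: [0.4584, 0.0832, 0.1174]
eef_rot: [-178.8, 1.4, -115.3]
contact_force: [0.2, 0.7, 0.3]
gripper_width: 0.0259
```

Emit:
send_rows(motion=[{"travel": [0,0,0],"spin": 7},{"travel": [0,0,0],"spin": 7},{"travel": [0,0,0],"spin": 7},{"travel": [0,0,0],"spin": 7},{"travel": [0,0,0],"spin": 7}])

```text
time_s: 7.1
tcp_pos: [0.4551, 0.0834, 0.1181]
eef_rot: [-179.8, 1.6, -151.1]
contact_force: [0.4, 0.4, -0.4]
gripper_width: 0.0258
```

Emit:
send_rows(motion=[{"travel": [0,0,0],"spin": 7},{"travel": [0.03,0,0],"spin": 6},{"travel": [0.03,0,0],"spin": 0},{"travel": [0,0,0],"spin": 0}])

```text
time_s: 7.43
tcp_pos: [0.3948, 0.0636, 0.1154]
eef_rot: [180.0, 1.4, -165.2]
contact_force: [-0.6, 0.3, -0.1]
gripper_width: 0.026
```

Run:
```python
from h import *
st()
for n in('scene','top'):
    im,d=r.capture(n); cv2.imwrite(f'pics/{n}4.png',im)
    for t in('ring_big_center','ring_small_center'):
        for q in r.pinpoint(n,t)[:4]: w=cam2w(n,q['at']); print(n,t,round(q['conf'],2),w.round(4),tog(w),np.round(w2px(n,w)))
a=cv2.imread('pics/scene4.png')[130:250,250:470]; b=cv2.imread('pics/top4.png')[140:260,250:470]
cv2.imwrite('pics/p4.png',cv2.resize(np.vstack([a,b]),None,fx=2.5,fy=2.5,interpolation=2))
```

```text
t 7.43 tcp [0.3948 0.0636 0.1154] gate [-0.1881  0.0724] rot [ 179.97    1.39 -165.17] j [  38.   -1.  -42.    1.  -47. -114.] F [-0.6  0.3 -0.1] w 0.026
scene ring_big_center 0.93 [0.5241 0.2011 0.0067] [-0.0223  0.1628] [316. 222.]
scene ring_big_center 0.78 [ 0.422  -0.1454  0.0116] [-0.2276 -0.1346] [448. 186.]
scene ring_big_center 0.56 [0.6205 0.2907 0.0109] [0.0972 0.2178] [263. 214.]
scene ring_big_center 0.55 [0.4927 0.0143 0.0081] [-0.1106 -0.0049] [384. 197.]
top ring_big_center 0.77 [0.611  0.2933 0.0064] [0.089  0.2231] [260. 184.]
top ring_big_center 0.7 [0.522  0.2019 0.0097] [-0.0241  0.1641] [293. 215.]
top ring_big_center 0.61 [ 0.4246 -0.1425  0.0109] [-0.2243 -0.1326] [416. 247.]
top ring_big_center 0.58 [0.4854 0.0146 0.0103] [-0.1174 -0.0024] [360. 227.]
top ring_small_center 0.73 [ 0.5033 -0.0626  0.0034] [-0.1245 -0.0813] [386. 220.]
```

View pics/p4.png

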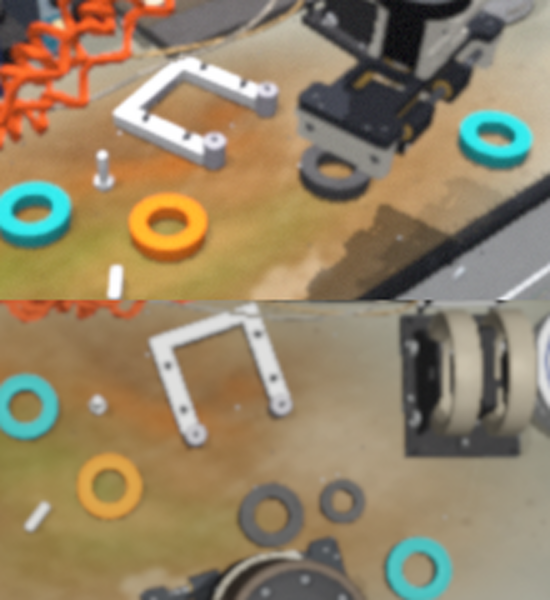

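Ring at gate (-0.114, -0.003), lying flat at about top px (358,226). The small ring is unmoved. Now I position behind the ring.

Emit:
send_rows(motion=[{"travel": [0,0,0],"spin": -3.4},{"travel": [-0.003,-0.035,0],"spin": 0},{"travel": [-0.003,-0.035,0],"spin": 0},{"travel": [0,0,0],"spin": 0}])

```text
time_s: 8.07
tcp_pos: [0.4318, 0.0032, 0.117]
eef_rot: [-179.9, 1.7, -160.9]
contact_force: [0.0, 0.6, -0.0]
gripper_width: 0.0258
```

Run:
```python
from h import *
st()
im=cv2.imread('pics/top4.png'); hsv=cv2.cvtColor(im,cv2.COLOR_BGR2HSV)
m=((hsv[...,2]<125)&(hsv[...,1]<70)).astype(np.uint8)
k,l,s,c=cv2.connectedComponentsWithStats(m); i=l[226-10:226+10,358].max()
cs,_=cv2.findContours((l==i).astype(np.uint8),0,1); e=cv2.fitEllipse(max(cs,key=len)); print(s[i],e,tog(px2w('top',*e[0],.018)))
```

```text
t 8.07 tcp [0.4318 0.0032 0.117 ] gate [-0.1718  0.0036] rot [-179.91    1.66 -160.92] j [ 27.   2. -39.   0. -47. -98.] F [ 0.   0.6 -0. ] w 0.0258
[346 213  25  26 352] ((358.0454406738281, 225.7752227783203), (24.40386199951172, 24.704328536987305), 37.49507522583008) [-0.1136  0.0016]
```

Emit:
send_rows(motion=[{"travel": [0.005,-0.003,0.03],"spin": 0.9},{"travel": [0,0,0.03],"spin": 0},{"travel": [0,0,0.025],"spin": 0},{"travel": [0,0,0.012],"spin": 0},{"travel": [0,0,0],"spin": 0}])

```text
time_s: 8.48
tcp_pos: [0.4367, -0.0021, 0.0172]
eef_rot: [-179.9, 1.9, -162.3]
contact_force: [0.5, 0.3, 0.2]
gripper_width: 0.0261
```

```bash
python3 -c "from h import *;st()"
```

```text
t 8.48 tcp [ 0.4367 -0.0021  0.0172] gate [-0.1689 -0.003 ] rot [-179.91    1.93 -162.29] j [ 26.  12. -45.   1. -30. -99.] F [0.5 0.3 0.2] w 0.0261
```

Emit:
send_rows(motion=[{"travel": [0,0.003,0.009],"spin": -0.4},{"travel": [0,0,0],"spin": 0},{"travel": [-0.006,0,0],"spin": 0},{"travel": [-0.006,0,0.0005],"spin": 0},{"travel": [-0.006,0,0.0005],"spin": 0}])

```text
time_s: 8.9
tcp_pos: [0.4546, 0.0067, 0.0085]
eef_rot: [-179.8, 1.7, -161.9]
contact_force: [-1.4, -0.9, -1.4]
gripper_width: 0.0256
```

```bash
python3 -c "from h import *;st()"
```

```text
t 8.9 tcp [0.4546 0.0067 0.0085] gate [-0.1491 -0.0002] rot [-179.85    1.72 -161.9 ] j [ 26.  15. -44.   1. -30. -99.] F [-1.4 -0.9 -1.4] w 0.0256
```

Aligned and in contact. I push on to just before the posts.

Emit:
send_rows(motion=[{"travel": [-0.007,0,0.0005],"spin": 0},{"travel": [-0.007,0,0.0005],"spin": 0},{"travel": [-0.007,0,0.0005],"spin": 0},{"travel": [-0.007,0,0.0005],"spin": 0},{"travel": [-0.007,0,0.0005],"spin": 0}])

```text
time_s: 9.32
tcp_pos: [0.4916, 0.0186, 0.0087]
eef_rot: [-179.9, 1.7, -161.9]
contact_force: [-2.9, -0.7, 3.8]
gripper_width: 0.0258
```

Emit:
send_rows(motion=[{"travel": [-0.007,0,0.0005],"spin": 0},{"travel": [-0.007,0,0.0005],"spin": 0},{"travel": [-0.004,0,0.0005],"spin": 0},{"travel": [0,0,0],"spin": 0}])

```text
time_s: 9.65
tcp_pos: [0.5098, 0.0239, 0.0079]
eef_rot: [-179.8, 1.5, -161.9]
contact_force: [-4.2, -0.2, 5.8]
gripper_width: 0.0257
```

Run:
```python
from h import *
st()
for n in('scene','top'):
    im,d=r.capture(n); cv2.imwrite(f'pics/{n}5.png',im)
a=cv2.imread('pics/scene5.png')[130:250,250:470]; b=cv2.imread('pics/top5.png')[130:250,250:470]
cv2.imwrite('pics/p5.png',cv2.resize(np.vstack([a,b]),None,fx=2.5,fy=2.5,interpolation=2))
```

```text
t 9.65 tcp [0.5098 0.0239 0.0079] gate [-0.0913 -0.0012] rot [-179.81    1.46 -161.93] j [ 25.  19. -36.   1. -33. -98.] F [-4.2 -0.2  5.8] w 0.0257
```

View pics/p5.png

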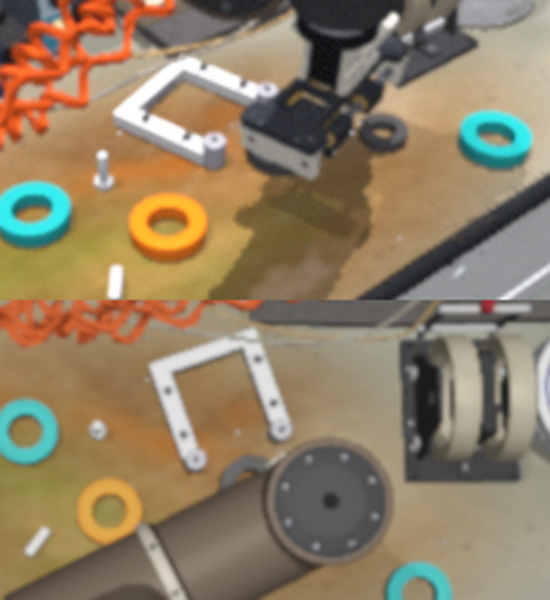

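Run:
```python
from h import *
print(tog(px2w('top',350.3,204.5,.018)))
im=cv2.imread('pics/top5.png'); hsv=cv2.cvtColor(im,cv2.COLOR_BGR2HSV)
m=((hsv[...,2]<125)&(hsv[...,1]<70)); m[:,:330]=0; 
# visible outer-left edge points of ring, sub-rows
pts=[]
for v in range(189,206):
    u=[u for u in range(330,365) if m[v,u]]
    if u: pts.append(tog(px2w('top',u[0]-.5,v,.018)))
pts=np.array(pts); 
from scipy.optimize import least_squares
f=least_squares(lambda c:np.hypot(*(pts-c).T)-.036,[-.05,0],loss='soft_l1',f_scale=.001); print(f.x,np.round(f.fun*1000,1))
```

```text
[-0.0502  0.0018]
[-0.05122079  0.00248588] [ 1.3  0.1  0.1 -0.7 -1.  -0.8 -0.3  0.8 -0.4  1.3  0.6  0.1 -0.1 -0.2]
```

Ring at about y = +2 mm, which is inside the ±3 mm clearance. I go on slowly and watch the force.

Emit:
send_rows(motion=[{"travel": [-0.006,0,0],"spin": 0},{"travel": [-0.006,0,0],"spin": 0},{"travel": [-0.006,0,0],"spin": 0},{"travel": [-0.006,0,0],"spin": 0},{"travel": [-0.006,0,0],"spin": 0}])

```text
time_s: 10.17
tcp_pos: [0.5394, 0.0333, 0.0084]
eef_rot: [-179.8, 1.4, -162.0]
contact_force: [-2.0, -1.0, 0.6]
gripper_width: 0.0259
```

```bash
python3 -c "from h import *;st()"
```

```text
t 10.17 tcp [0.5394 0.0333 0.0084] gate [-0.0603 -0.0014] rot [-179.82    1.36 -161.97] j [ 25.  21. -32.   1. -35. -97.] F [-2.  -1.   0.6] w 0.0259
```

Emit:
send_rows(motion=[{"travel": [-0.006,0.001,0],"spin": 0},{"travel": [-0.006,0,0],"spin": 0},{"travel": [-0.006,0,0],"spin": 0},{"travel": [-0.006,0,0],"spin": 0},{"travel": [-0.006,0,0],"spin": 0}])

```text
time_s: 10.58
tcp_pos: [0.5713, 0.045, 0.0086]
eef_rot: [-179.8, 1.4, -162.0]
contact_force: [-1.3, -0.7, -0.3]
gripper_width: 0.0261
```

Run:
```python
from h import *
st()
for n in('scene','top'):
    im,d=r.capture(n); cv2.imwrite(f'pics/{n}6.png',im)
a=cv2.imread('pics/scene6.png')[130:250,250:470]; b=cv2.imread('pics/top6.png')[130:250,250:470]
cv2.imwrite('pics/p6.png',cv2.resize(np.vstack([a,b]),None,fx=2.5,fy=2.5,interpolation=2))
```

```text
t 10.58 tcp [0.5713 0.045  0.0086] gate [-0.0263 -0.0003] rot [-179.81    1.36 -161.96] j [ 24.  24. -28.   1. -37. -97.] F [-1.3 -0.7 -0.3] w 0.0261
```

View pics/p6.png

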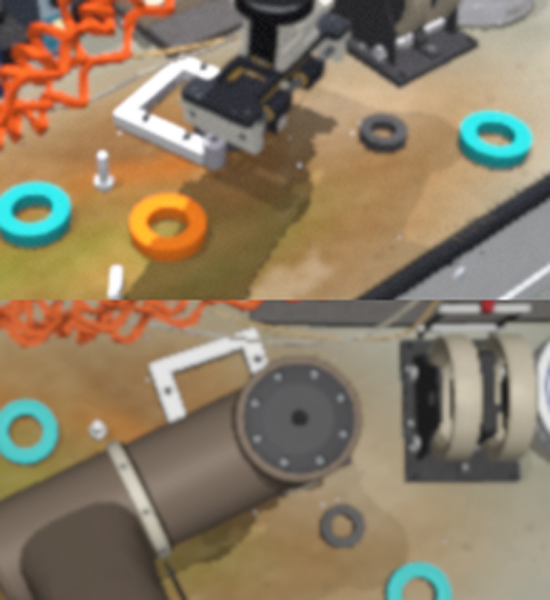

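Forces are low and the ring centre should be in the gap. The fingers pass the posts next, with about 5 mm clearance each side.

Emit:
send_rows(motion=[{"travel": [-0.006,0,0],"spin": 0},{"travel": [-0.006,0,0],"spin": 0},{"travel": [-0.006,0,0],"spin": 0},{"travel": [-0.006,0,0],"spin": 0}])

```text
time_s: 11.02
tcp_pos: [0.5955, 0.0529, 0.0093]
eef_rot: [-179.8, 1.4, -162.0]
contact_force: [-1.3, 0.4, -1.1]
gripper_width: 0.0258
```

Emit:
send_rows(motion=[{"travel": [-0.005,0,0],"spin": 0},{"travel": [-0.005,0,0],"spin": 0},{"travel": [-0.004,0,0],"spin": 0},{"travel": [-0.003,0,0],"spin": 0}])

```text
time_s: 11.35
tcp_pos: [0.6142, 0.059, 0.0094]
eef_rot: [-179.8, 1.4, -162.0]
contact_force: [-1.9, -0.5, 0.2]
gripper_width: 0.026
```

```bash
python3 -c "from h import *;st()"
```

```text
t 11.35 tcp [0.6142 0.059  0.0094] gate [ 0.0189 -0.0004] rot [-179.82    1.38 -161.97] j [ 24.  27. -22.   0. -40. -96.] F [-1.9 -0.5  0.2] w 0.026
```

Stop contact is expected at tool x ≈ 0.025. I take small steps until the force rises.

Emit:
send_rows(motion=[{"travel": [-0.003,0,0],"spin": 0},{"travel": [-0.003,0,0],"spin": 0}])

```text
time_s: 11.52
tcp_pos: [0.6204, 0.061, 0.0094]
eef_rot: [-179.8, 1.4, -162.0]
contact_force: [-0.8, -0.4, -1.0]
gripper_width: 0.0259
```

Emit:
send_rows(motion=[{"travel": [-0.002,0,0],"spin": 0},{"travel": [-0.002,0,0],"spin": 0}])

```text
time_s: 11.68
tcp_pos: [0.6215, 0.0612, 0.009]
eef_rot: [-179.8, 1.0, -162.0]
contact_force: [-10.8, -1.5, 7.9]
gripper_width: 0.0259
```

```bash
python3 -c "from h import *;st()"
```

```text
t 11.68 tcp [0.6215 0.0612 0.009 ] gate [ 0.0265 -0.0006] rot [-179.82    0.99 -162.01] j [ 24.  28. -21.   0. -41. -96.] F [-10.8  -1.5   7.9] w 0.0259
```

Emit:
send_rows(motion=[{"travel": [-0.002,0,0],"spin": 0}])

```text
time_s: 11.77
tcp_pos: [0.6215, 0.0612, 0.009]
eef_rot: [-179.8, 0.8, -162.0]
contact_force: [-9.2, -0.5, 7.9]
gripper_width: 0.0258
```

Emit:
send_rows(motion=[{"travel": [0.004,0,0],"spin": 0},{"travel": [0.006,0,0],"spin": 0},{"travel": [0.006,0,0],"spin": 0},{"travel": [0.006,0,0],"spin": 0},{"travel": [0.0,0,-0.01],"spin": 0}])

```text
time_s: 12.18
tcp_pos: [0.5996, 0.0543, 0.0185]
eef_rot: [-179.8, 0.9, -162.0]
contact_force: [0.1, 0.4, -0.8]
gripper_width: 0.0255
```

Emit:
send_rows(motion=[{"travel": [0,0,-0.03],"spin": 0},{"travel": [0,0,-0.04],"spin": 0},{"travel": [0,0,-0.04],"spin": 0},{"travel": [0.02,-0.03,-0.02],"spin": 0},{"travel": [0.02,-0.035,0],"spin": 0}])

```text
time_s: 12.6
tcp_pos: [0.5814, -0.0169, 0.1578]
eef_rot: [-179.7, 1.1, -161.6]
contact_force: [0.4, 0.7, -0.6]
gripper_width: 0.0261
```

Emit:
send_rows(motion=[{"travel": [0.02,-0.035,0],"spin": 0},{"travel": [0.02,-0.035,0],"spin": 0},{"travel": [0.02,-0.035,0],"spin": 0},{"travel": [0.02,-0.035,0],"spin": 0},{"travel": [0,0,0],"spin": 0}])

```text
time_s: 13.02
tcp_pos: [0.5494, -0.1845, 0.1676]
eef_rot: [-179.4, 2.0, -161.4]
contact_force: [0.5, 0.6, -0.4]
gripper_width: 0.0259
```

Run:
```python
from h import *
st()
for n in('scene','top'):
    im,d=r.capture(n); cv2.imwrite(f'pics/{n}7.png',im)
    for t in('ring_big_center','ring_small_center','steel_block','bolt','gate_stop'):
        for q in r.pinpoint(n,t)[:4]: w=cam2w(n,q['at']); print(n,t,round(q['conf'],2),w.round(3),tog(w))
a=cv2.imread('pics/scene7.png')[130:250,250:470]; b=cv2.imread('pics/top7.png')[130:250,250:470]
cv2.imwrite('pics/p7.png',cv2.resize(np.vstack([a,b]),None,fx=2.5,fy=2.5,interpolation=2))
```

```text
t 13.02 tcp [ 0.5494 -0.1845  0.1676] gate [-0.1188 -0.2115] rot [-179.36    1.96 -161.4 ] j [  1.  13. -18.   0. -57. -72.] F [ 0.5  0.6 -0.4] w 0.0259
scene ring_big_center 0.89 [ 0.426 -0.145  0.009] [-0.224  -0.1351]
scene ring_big_center 0.88 [0.619 0.289 0.009] [0.0952 0.2167]
scene ring_big_center 0.61 [0.665 0.078 0.008] [0.0731 0.002 ]
scene ring_big_center 0.58 [0.524 0.197 0.008] [-0.0235  0.1591]
scene ring_small_center 0.72 [ 0.505 -0.066  0.006] [-0.1236 -0.0852]
scene steel_block 0.44 [ 0.497  0.278 -0.001] [-0.0242  0.2438]
scene bolt 0.49 [ 0.621  0.212 -0.001] [0.0731 0.1424]
scene gate_stop 0.7 [0.695 0.085 0.011] [ 0.1034 -0.0006]
top ring_big_center 0.91 [0.656 0.074 0.009] [0.063  0.0006]
top ring_big_center 0.78 [0.523 0.204 0.01 ] [-0.0231  0.1657]
top ring_big_center 0.55 [0.614 0.291 0.004] [0.0916 0.2201]
top ring_big_center 0.25 [0.623 0.212 0.004] [0.0751 0.1419]
top bolt 0.45 [0.623 0.211 0.004] [0.0742 0.1409]
top gate_stop 0.63 [0.698 0.083 0.011] [ 0.1063 -0.0036]
top gate_stop 0.16 [0.664 0.073 0.   ] [ 0.0703 -0.0027]
```

View pics/p7.png

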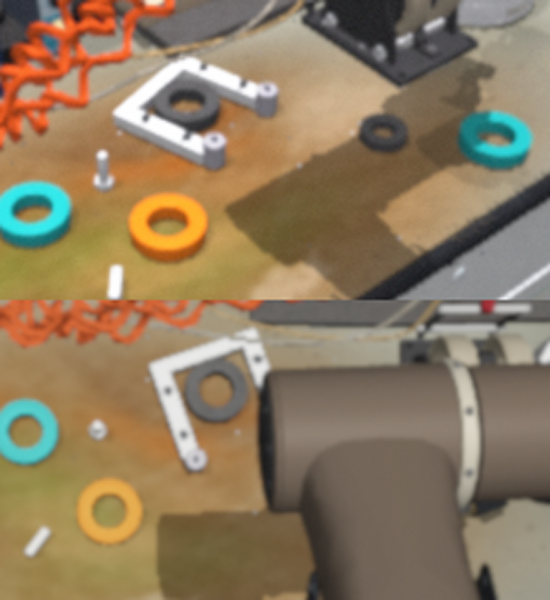

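Run:
```python
from h import *
im=cv2.imread('pics/top7.png'); hsv=cv2.cvtColor(im,cv2.COLOR_BGR2HSV)
m=((hsv[...,2]<125)&(hsv[...,1]<70)).astype(np.uint8); m[:150]=0
k,l,s,c=cv2.connectedComponentsWithStats(m); i=min(range(1,k),key=lambda i:np.hypot(c[i][0]-336,c[i][1]-166))
cs,_=cv2.findContours((l==i).astype(np.uint8),0,1); e=cv2.fitEllipse(max(cs,key=len)); print(s[i],e,tog(px2w('top',*e[0],.018)))
a=cv2.resize(cv2.imread('pics/scene7.png')[148:200,290:365],None,fx=8,fy=8,interpolation=2)
b=cv2.resize(im[138:172,305:380],None,fx=8,fy=8,interpolation=2)
v=np.vstack([a,b])[:600]; cv2.imwrite('pics/p8.png',cv2.resize(v,None,fx=.85,fy=.85))
```

```text
[324 153  25  26 355] ((335.87060546875, 165.71792602539062), (24.233793258666992, 24.4676570892334), 56.58907699584961) [0.0671 0.0031]
```

View pics/p8.png

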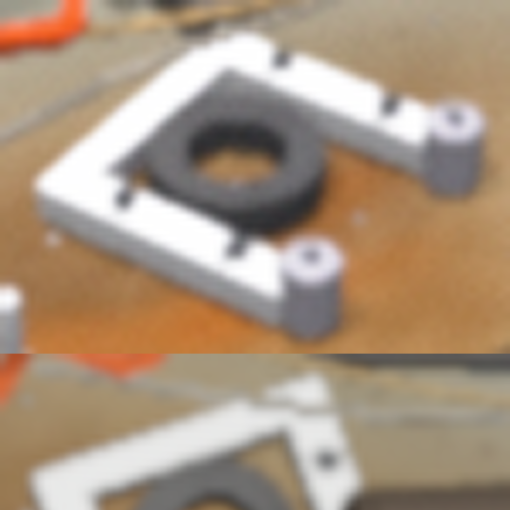

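The ring lies flat in the bay with its edge on the stop. I measure its centre at 67 mm against the 68 mm expected.

```bash
python3 -c "
from h import *
st(); print(r.close_job())"
```

```text
t 13.62 tcp [ 0.5512 -0.1786  0.1662] gate [-0.1152 -0.2065] rot [-179.42    1.9  -161.11] j [  1.  13. -18.  -0. -57. -72.] F [-0.3 -0.8  0.5] w 0.0261
the job is handed in; nothing more can be done
None
```

I pushed the large dark ring sideways into line and then through the gap between the posts, using the partly open fingertips. I kept on until it stopped against the end stop, then backed off, lifted clear and handed in at 13.6 s.

**Ring at the stop:**
- The push stalled about where I expected the stop, with 9–11 N on the wrist, and a further small step did not move it.
- An ellipse fit in the top view puts the ring's centre 67 mm beyond the gauge origin, against 68 mm expected, and about 3 mm left of the line.
- The networks disagreed by several millimetres, giving 63 mm from the top camera and 73 mm from the scene camera. The close crop shows the ring flat with its edge at the stop.

**Bystanders:** The small ring, the block and the bolt were found where they started, to within measuring error. That last check rests mainly on the scene camera, because the arm partly blocked the top view.

**Less certain:** During the sideways push the fingertips varied between 2 and 13 mm above the bench. They stayed below the ring's 18 mm top, and I saw no lifting or tipping in the pictures. The ring was hidden under the arm for parts of the push.

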